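# Pull a sprung pointer rod to its length mark in the cradle

## Task

Pick the blue sprung pointer rod out of the parts bin and lay it in the aluminium cradle, nose through the slot of the front wall, and let go of the housing. Then take hold of its black knob and pull the inner rod straight out against its spring until the whole red ring shows outside the nose but the yellow ring behind it is still hidden, and finish while holding it there, the housing still flat in the cradle. Leave the marker pen and the solder reel where they are.

Things in the scene. Friction and masses are not known exactly. Their poses are not given: they have to be found in the camera images.
- pointer_rod: Sprung pointer rod lying in the bin. Origin: centre of the underside of its blue housing, a block 100 (x) x 30 (y) x 28 (z) mm with flat sides and a black band at its rear (+x) end; from its front (-x) face stands a dark round nose, 16 mm dia., 12 mm long. The inner rod slides out of the nose along -x. Length pushed in 157 mm, mass about 0.17 kg, balanced about 13 mm in front of the origin.
- plunger (a joint): How far the inner rod is pulled out (m): 0 fully in, stop at 0.070. The spring pulls it in with about 4 N at 0 and 10 N at 0.050. The red ring shows from 0.028 and is wholly out of the nose at 0.040; the yellow ring begins to show at 0.052.
- knob (a point): On the rod axis, at the middle of the black pull knob's waist: round, 18 mm dia., 26 mm long along the rod; at its outer (-x) end a collar, 25 mm dia., 5 mm thick, keeps fingers from slipping off. Pushed in, it is 89 mm in front of the housing's origin, and the waist begins 14 mm from the nose's mouth.
- mouth (a point): Mouth of the nose on the rod axis, 62 mm in front (-x) of the housing's origin and 14 mm above its underside. Out of it comes the 10 mm dia. steel inner rod with a red ring (12 mm wide) and, 12 mm further in, a yellow ring (6 mm wide), both hidden inside while the rod is pushed in.
- cradle: Fixed aluminium cradle, open at the top and rear. Origin: centre of its underside, on the bench. Block 124x74 mm, floor 20 mm above the bench. Four black guide posts (16 mm long in x, centred 42 mm before and behind the origin, up to 41 mm above the bench, flared at the top) leave a channel 35 mm wide along x; between front and rear posts the sides are open for fingers.
- cradle_slot (a point): On the inner face of the cradle's front (-x) wall, in the middle of its slot, 34 mm above the bench and 50 mm in front of the cradle's origin. Wall 8 mm thick, up to 52 mm above the bench; slot 22 mm wide from the floor to the open top, for the nose.
- cradle_seat (a point): On the cradle's floor, 20 mm above its origin, axes as the cradle. The seated housing has its origin here or up to 10 mm behind (+x) with the same yaw; when pulled its front face bears on the wall. The knob then stands in front of the wall, over the bench.
- parts_bin: Fixed grey open bin, 210 (x) x 220 (y) x 45 mm, walls and floor 4 mm. Origin: centre of its underside.
- spare_tip_0: Loose part in the bin beside the rod: silver soldering tip, 56x12x12 mm. Origin under its centre.
- spare_tip_1: Loose part in the bin beside the rod: gold-coloured soldering tip, 56x12x12 mm. Origin under its centre.
- guide_nozzle: Loose part in the bin beside the rod: silver nozzle, 60x10x10 mm. Origin under its centre.
- air_fitting: Loose part in the bin beside the rod: white push-in Y air fitting, 47x36x13 mm. Origin under its centre.
- marker_pen: Bystander standing loose on the bench: white marker pen, 132x14x16 mm. Origin under its centre.
- solder_reel: Bystander standing loose on the bench: white reel of solder, 58 mm dia., 47 mm high. Origin under its centre.

How it is judged:
By the outcome, as a careful person would: the job done as asked, in the order asked, and still so for the second after the job is handed in, while the arm keeps its last pose, push and grip.
It also fails if it takes over 45 s, if anything falls off the work surface, if the arm or the gripper's body presses on something with over 40 N, if the wrist force passes 120 N, or if a joint passes its speed limit or range.

## Robot

A 6-joint arm with a two-finger parallel gripper is mounted at the origin on a cart in front of the work surface, level with it; the furniture and walls round the work are solid. World frame = base frame: x ahead of the robot, y to its left, z up, the work surface at z = 0. Lengths are in m, angles in rad, forces in N, time in s.
With the tool pointing down it reaches from about 0.35 to 0.975 m from the base axis. Payload 17.4 kg.
Tool frame: the origin (TCP) lies between the finger pads, 19 mm behind the fingertips; this is the grasp point; z points along the fingers, y is the line along which they close (so a half turn about z gives the same grasp; the last joint's range is limited). The gripper opens to 85 mm and grips with 20 to 120 N. Pads are 22 mm wide; open, the fingers measure 114 mm over their backs; the gripper's body (76 mm by 85 mm) begins 54 mm behind the grasp point. The pads swing forward as they close: fully open they stand 13 mm farther back than shut.
Start: joints at [-1.146, 0.116, 1.442, -0, 1.584, -0.038], TCP at [0.301, -0.604, 0.25] pointing down, gripper open.
Joint ranges: [-2.83, 2.83], [-0.83, 2.19], [0.07, 2.5], [-1.14, 4.28], [0.01, 3], [-2.97, 2.97]. Speed limits (rad/s): [1.89, 1.89, 2.22, 3.14, 3.14, 3.14].

## Interface

Orientations are given as a unit quaternion [w, x, y, z].
In Python, from workcell import telemetry, viewer, workorder gives the robot as it stands.
- The arm moves only by the tool servo_tool, never from a script. Its argument "series" is text: rows parted by semicolons, each of 5 numbers parted by spaces: the opening, from -1 (shut) to 1 (fully open), then the shift along the tool's x, y, z in cm, then the turn about the tool's z in degrees. A call has 1 to 5 rows; each row is the pose to reach, as a shift and turn from the pose commanded when the call began, along the tool's axes at that moment; what a row does not reach only later rows make up. A row lasts 1/10 s, in which the tool goes at most 50 mm and 8.59 degrees, less where a joint would pass 70% of its speed; a pose out of reach is approached as far as the arm can. A call with a gripper value outside its range is refused whole. The fingers move at their own pace and stop on an object; the grip force is fixed at half the most. Time passes only in rows, so rows that repeat a pose let the fingers close. It gives the time, the measured TCP pose, the force, the opening and the grip force at its end, in the units of the state.
- telemetry.get_state(): the state, without advancing time (a new reading comes with each control period).
- viewer.get_image(name): name is "scene" or "top" or "wrist"; returns a dict with "img" (400x640x3 uint8, blue, green, red), "fx", "fy", "cx", "cy" (pixels), "R" (3x3) and "t" (3): a world point X has camera coordinates R X + t. Camera axes: x right, y down, z forward; pixel columns grow to the right and rows downward; lengths in m; the calibration is good to about 2 mm. A picture is of the moment at which its call begins. There is no depth.
- workorder.finish_job(): hands the job in; it is judged then, once.
The state is a dict: "t": time; "joints": joint angles; "qvel": joint speeds; "effort": joint torques, N m; "position": TCP position; "eef_rot": TCP orientation; "wrist_force": force on the tool from outside, world axes, zero at the start; "moment": the same for the moment, N m; "gripper_width": finger opening in m; "finger_force": force on a finger pad.
Only numpy, scipy, OpenCV 4.12 (cv2) and the standard library are available. Lean on these libraries where they do the work, as an engineer would, in place of code of your own. Each camera call takes 0.05 s, during which the arm holds its last target. There are 200 camera calls.

## Working session

There is one attempt and no reset: what is moved stays moved. The work goes in short steps, Python scripts to look and compute and a tool call to move; the robot and the scene stay as the last step left them, time stands still between calls to the robot, and variables do not carry over. Pictures are saved under pics/ and viewed, at most 10 in all, crops included, and the job is handed in when it is done.

Besides the shell and the picture viewer there is one more tool, called after "Call:" by a JSON object that holds its "name" and its "arguments", one argument or row to a line. servo_tool: Moves the arm, as the interface text tells. Its arguments: {"type":"object","properties":{"series":{"type":"string"}},"required":["series"]}

```bash
ls; mkdir -p pics; cat > h.py <<'E'
import numpy as np, cv2
from workcell import telemetry, viewer, workorder
def grab(n):
    d=viewer.get_image(n); d['img']=np.array(d['img'],dtype=np.uint8); return d
def ray(d,u,v):
    R=np.array(d['R']);t=np.array(d['t'])
    return -R.T@t, R.T@np.array([(u-d['cx'])/d['fx'],(v-d['cy'])/d['fy'],1])
def onz(d,u,v,z):
    c,r=ray(d,u,v); return c+r*(z-c[2])/r[2]
def proj(d,X):
    p=np.array(d['R'])@np.array(X)+np.array(d['t']); return [d['fx']*p[0]/p[2]+d['cx'],d['fy']*p[1]/p[2]+d['cy']]
E
python3 - <<'E'
from h import *
import pickle
D={n:grab(n) for n in('scene','top')}
pickle.dump(D,open('d0.pkl','wb'))
for n in D: cv2.imwrite(f'pics/{n}0.png',D[n]['img'])
s=telemetry.get_state();print(s)
for n in D: print(n,D[n]['fx'],ray(D[n],320,200))
E
```

```text
pics
{'t': 0.1, 'joints': array([-1.14581507e+00,  1.16465777e-01,  1.44216800e+00, -1.00255208e-05,
        1.58396499e+00, -3.78026695e-02]), 'qvel': array([ 0.00043048, -0.00150936, -0.00158043, -0.00082215, -0.00126766,
       -0.00105997]), 'effort': array([ 2.28381890e-03, -7.33668923e+01, -6.33788610e+01, -7.53833859e-06,
        5.27256459e-03, -8.98705281e-06]), 'position': array([ 0.30128264, -0.60388785,  0.24933617]), 'eef_rot': array([-4.92695517e-04,  9.73348007e-01,  2.29332519e-01, -1.01698005e-04]), 'wrist_force': array([ 0.61747143, -0.11112697, -0.2338615 ]), 'moment': array([ 0.00348674, -0.00251545,  0.02462916]), 'finger_force': 0.0, 'gripper_width': 0.08555099750796921}
scene 475.6321930115238 (array([0.19277208, 0.51047218, 0.93142104]), array([ 0.28848647, -0.59370006, -0.75124076]))
top 513.2918854861977 (array([ 0.31828541, -0.18728085,  1.10802003]), array([ 0.19346476,  0.0261459 , -0.98086953]))
```

View pics/top0.png

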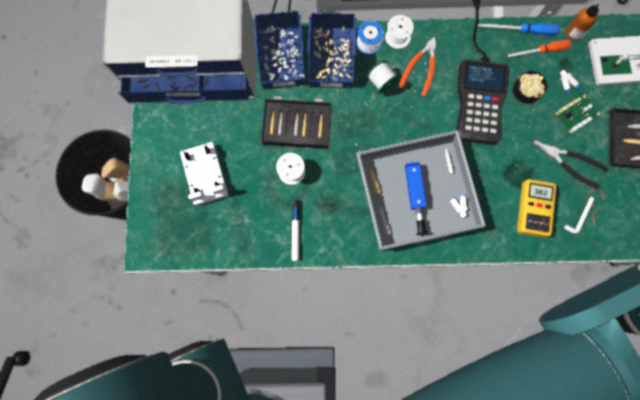

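View pics/scene0.png

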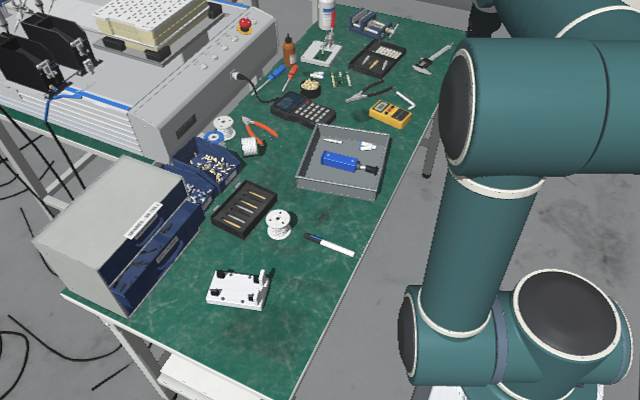

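```bash
python3 - <<'E'
from h import *
import pickle
D=pickle.load(open('d0.pkl','rb'))
d=D['top'];im=d['img'];hsv=cv2.cvtColor(im,cv2.COLOR_BGR2HSV)
m=cv2.inRange(hsv,(100,120,60),(125,255,255)); m[:150]=0;m[240:]=0;m[:,:380]=0;m[:,450:]=0
c=max(cv2.findContours(m,0,2)[0],key=cv2.contourArea);r=cv2.minAreaRect(c)
print(r);b=cv2.boxPoints(r);print(np.array([onz(d,*p,.032) for p in b]).round(4))
a=cv2.resize(im[120:260,150:330],None,fx=4,fy=4,interpolation=cv2.INTER_CUBIC)[:,:]
b_=cv2.resize(im[120:260,350:500],None,fx=4,fy=4,interpolation=cv2.INTER_CUBIC)
s=cv2.resize(D['scene']['img'][255:320,195:285],None,fx=6,fy=6,interpolation=cv2.INTER_CUBIC)
o=np.zeros((600,800,3),np.uint8);o[:560,:400]=a[:,40:440];o[:560,400:]=b_[:,100:500];cv2.imwrite('pics/c1.png',o)
w=grab('wrist');cv2.imwrite('pics/w1.png',w['img']);pickle.dump(w,open('w1.pkl','wb'));print(w['fx'],ray(w,320,200))
print(np.array(w['R'])); print([onz(d,*p,0.0)[:2].round(3) for p in [(205,172),(291,167),(296,230),(358,150),(458,132),(486,228),(384,248)]])
E
```

```text
((415.26373291015625, 184.90536499023438), (46.56583786010742, 16.52336311340332), 81.57302856445312)
[[ 0.6075 -0.341   0.032 ]
 [ 0.612  -0.3766  0.032 ]
 [ 0.5105 -0.3853  0.032 ]
 [ 0.5061 -0.3504  0.032 ]]
300.046572907573 (array([ 0.374963  , -0.56646149,  0.37346468]), array([-0.28109285, -0.14254239, -0.94905077]))
[[ 4.45714797e-01 -8.95174607e-01 -8.61997961e-04]
 [-8.48193063e-01 -4.22629766e-01  3.19300186e-01]
 [-2.86193724e-01 -1.41585677e-01 -9.47653232e-01]]
[array([0.607, 0.098]), array([ 0.613, -0.094]), array([ 0.472, -0.104]), array([ 0.649, -0.245]), array([ 0.685, -0.471]), array([ 0.466, -0.516]), array([ 0.428, -0.294])]
```

View pics/c1.png

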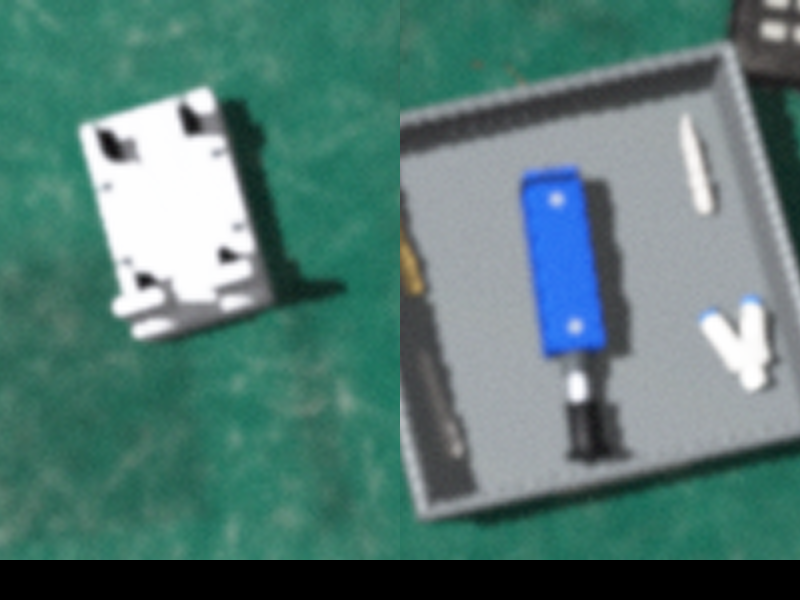

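Call:
{"name": "servo_tool", "arguments": {
  "series": "1 6.5 -2.1 1 4.3; 1 13 -4.2 2 8.6; 1 19.5 -6.3 3 12.9; 1 26 -8.4 4 17.2; 1 32.6 -10.6 5 21.4"
}}

```text
t: 0.65
position: [0.4789, -0.4291, 0.2135]
eef_rot: [-0.0, 0.999, 0.043, -0.0]
wrist_force: [0.8, -0.3, -0.2]
gripper_width: 0.0852
finger_force: 0.0
```

Call:
{"name": "servo_tool", "arguments": {
  "series": "1 0 0 0 0; 1 0 0 0 0; 1 0 0 0 0; 1 0 0 0 0"
}}

```text
t: 1.05
position: [0.4771, -0.4317, 0.2141]
eef_rot: [0.0, 0.999, 0.044, 0.0]
wrist_force: [0.4, 0.0, 0.1]
gripper_width: 0.0854
finger_force: 0.0
```

```bash
cat >> h.py <<'E'
from scipy.spatial.transform import Rotation as Ro
def to(x,y,z,yaw):
    s=telemetry.get_state();q=s['eef_rot'];M=Ro.from_quat([q[1],q[2],q[3],q[0]]).as_matrix()
    d=M.T@(np.array([x,y,z])-s['position']);yn=np.degrees(np.arctan2(M[1,0],M[0,0]))
    print('cm',(d*100).round(2),'turn',round(yn-yaw,2),'pos',s['position'].round(4),'yaw',round(yn,2),'w',s['gripper_width'])
E
python3 - <<'E'
from h import *
import pickle
w=grab('wrist');pickle.dump(w,open('w2.pkl','wb'));cv2.imwrite('pics/w2.png',w['img'])
to(.546,-.364,.15,5.1)
print(proj(w,(.559,-.363,.032)))
E
```

```text
cm [ 7.45 -6.13  6.4 ] turn -0.06 pos [ 0.4771 -0.4316  0.214 ] yaw 5.04 w 0.08542313498358856
[np.float64(256.17825674901906), np.float64(94.4891580295655)]
```

View pics/w2.png

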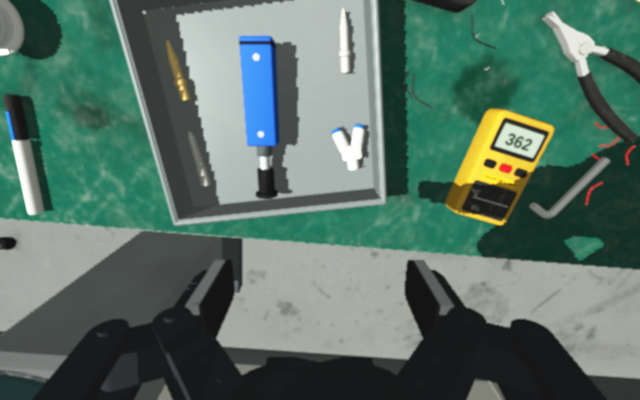

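```bash
cat >> h.py <<'E'
def blue(d,z,roi=None,lo=(100,120,60)):
    hsv=cv2.cvtColor(d['img'],cv2.COLOR_BGR2HSV);m=cv2.inRange(hsv,lo,(125,255,255))
    c=max(cv2.findContours(m,0,2)[0],key=cv2.contourArea)
    P=np.array([onz(d,*p[0],z)[:2]*1000 for p in c],np.float32)
    r=cv2.minAreaRect(P);b=cv2.boxPoints(r);print('blue',np.round(r[0],1),np.round(r[1],1),round(r[2],2))
    return r
E
python3 - <<'E'
from h import *
import pickle
w=pickle.load(open('w2.pkl','rb'))
for lo in [(100,120,60),(100,120,120),(100,120,170),(100,120,200)]: blue(w,.032,lo=lo)
print(onz(w,265.5,182,.018),onz(w,255.5,57,.032),onz(w,261,134,.032))
E
```

```text
blue [ 556.9 -366.9] [93.5 32.6] 4.98
blue [ 556.4 -365.5] [92.7 29.7] 5.02
blue [ 556.8 -365. ] [91.7 28.9] 4.97
blue [ 556.8 -364.8] [91.7 28.3] 4.94
[ 0.4688521 -0.3723408  0.018    ] [ 0.59173706 -0.3616978   0.032     ] [ 0.52208321 -0.36857746  0.032     ]
```

Call:
{"name": "servo_tool", "arguments": {
  "series": "1 2.5 -2.2 2 0; 1 5 -4.3 4 0; 1 7.6 -6.3 7 0; 1 7.6 -6.3 9 0; 1 7.6 -6.3 9 0"
}}

```text
t: 1.6
position: [0.547, -0.3606, 0.1207]
eef_rot: [-0.001, 0.999, 0.045, -0.002]
wrist_force: [-0.1, 0.4, -1.1]
gripper_width: 0.0854
finger_force: 0.0
```

Call:
{"name": "servo_tool", "arguments": {
  "series": "1 0 0 0 0; 1 0 0 0 0"
}}

```text
t: 1.8
position: [0.5479, -0.3623, 0.1257]
eef_rot: [0.001, 0.999, 0.044, 0.001]
wrist_force: [-0.0, -0.6, 0.4]
gripper_width: 0.0854
finger_force: 0.0
```

```bash
python3 -c "
from h import *
to(.5475,-.3657,.027,5)"
```

```text
cm [-0.08  0.32  9.87] turn 0.05 pos [ 0.5479 -0.3623  0.1257] yaw 5.05 w 0.08543226486389549
```

Call:
{"name": "servo_tool", "arguments": {
  "series": "1 0 0.3 3 0; 1 0 0.3 6 0; 1 0 0.3 8 0; 1 0 0.3 9 0; 1 0 0.3 9.8 0"
}}

```text
t: 2.3
position: [0.5484, -0.3649, 0.0265]
eef_rot: [0.0, 0.999, 0.044, 0.0]
wrist_force: [-0.1, -0.7, -0.4]
gripper_width: 0.0855
finger_force: 0.0
```

Call:
{"name": "servo_tool", "arguments": {
  "series": "1 0 0 0 0; 0.3 0 0 0 0; -0.1 0 0 0 0; -1 0 0 0 0; -1 0 0 0 0"
}}

```text
t: 2.8
position: [0.5485, -0.3644, 0.0266]
eef_rot: [0.0, 0.999, 0.045, 0.0]
wrist_force: [-9.4, 6.5, 26.1]
gripper_width: 0.0288
finger_force: 56.6
```

Call:
{"name": "servo_tool", "arguments": {
  "series": "-1 0 0 0 0; -1 0 0 0 0; -1 0 0 0 0"
}}

```text
t: 3.1
position: [0.5486, -0.3644, 0.0267]
eef_rot: [0.0, 0.999, 0.045, 0.0]
wrist_force: [-0.7, 0.6, 7.0]
gripper_width: 0.0287
finger_force: 61.0
```

Call:
{"name": "servo_tool", "arguments": {
  "series": "-1 0 0 -1.5 0; -1 0 0 -5 0; -1 0 0 -9 0; -1 0 0 -13 0; -1 0 0 -15 0"
}}

```text
t: 3.6
position: [0.5487, -0.3645, 0.181]
eef_rot: [0.001, 0.999, 0.045, 0.002]
wrist_force: [1.4, -0.2, -1.8]
gripper_width: 0.0287
finger_force: 59.9
```

```bash
python3 -c "
from h import *
to(.49,.07,.2,13)"
```

```text
cm [ -1.97 -43.8   -2.03] turn -7.88 pos [ 0.5487 -0.3645  0.181 ] yaw 5.12 w 0.028737711101918632
```

Call:
{"name": "servo_tool", "arguments": {
  "series": "-1 -0.4 -4 -0.5 -1; -1 -0.8 -8.5 -1 -2; -1 -1 -13 -1.5 -3; -1 -1.2 -17.5 -2 -4; -1 -1.4 -22 -2 -5"
}}

```text
t: 4.1
position: [0.5141, -0.1447, 0.1975]
eef_rot: [0.0, 0.996, 0.088, 0.001]
wrist_force: [1.3, 0.3, -1.8]
gripper_width: 0.0291
finger_force: 60.0
```

Call:
{"name": "servo_tool", "arguments": {
  "series": "-1 0 -4 0 -1; -1 -0.5 -8.5 0 -2; -1 -1 -13 0 -3; -1 -1.5 -17.5 0 -3; -1 -2 -20 0 -3"
}}

```text
t: 4.6
position: [0.4586, 0.0495, 0.1968]
eef_rot: [-0.0, 0.993, 0.115, 0.0]
wrist_force: [0.6, -1.0, -2.4]
gripper_width: 0.0293
finger_force: 60.1
```

Call:
{"name": "servo_tool", "arguments": {
  "series": "-1 0 0 0 0; -1 0 0 0 0; -1 0 0 0 0"
}}

```text
t: 4.9
position: [0.46, 0.0465, 0.1962]
eef_rot: [0.0, 0.993, 0.114, 0.0]
wrist_force: [-0.1, -0.2, -1.7]
gripper_width: 0.0288
finger_force: 60.1
```

```bash
python3 - <<'E'
from h import *
import pickle
w=grab('wrist');pickle.dump(w,open('w3.pkl','wb'));cv2.imwrite('pics/w3.png',w['img'])
to(.49,.07,.2,13)
E
```

```text
cm [ 3.45 -1.63 -0.39] turn 0.06 pos [0.4601 0.0463 0.1961] yaw 13.06 w 0.02888344334324156
```

View pics/w3.png

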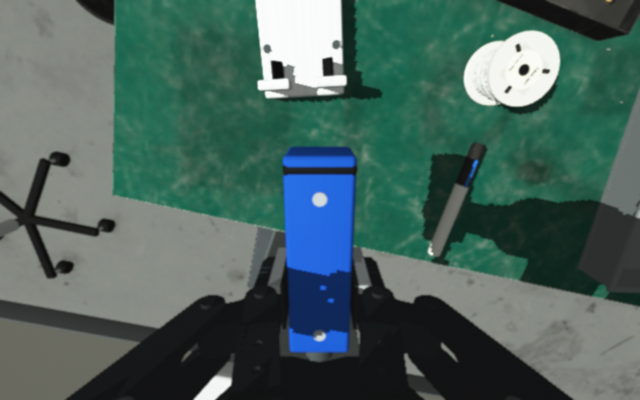

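Call:
{"name": "servo_tool", "arguments": {
  "series": "-1 -2 -0.5 0 0; -1 -4 -1 0 0; -1 -5 -1.2 0 0; -1 -5 -1.2 0 0; -1 -5 -1.2 0 0"
}}

```text
t: 5.45
position: [0.409, 0.0471, 0.1961]
eef_rot: [0.0, 0.993, 0.114, 0.0]
wrist_force: [1.1, 0.1, -2.3]
gripper_width: 0.029
finger_force: 60.1
```

```bash
python3 - <<'E'
from h import *
import pickle
w=grab('wrist');pickle.dump(w,open('w4.pkl','wb'))
t=grab('top');pickle.dump(t,open('t4.pkl','wb'))
im=w['img']
hsv=cv2.cvtColor(im,cv2.COLOR_BGR2HSV);m=cv2.inRange(hsv,(0,0,200),(180,60,255));m[160:]=0;m[:,:200]=0;m[:,420:]=0
c=max(cv2.findContours(m,0,2)[0],key=cv2.contourArea);print(cv2.boundingRect(c))
x0,y0=210,0
cv2.imwrite('pics/w4.png',cv2.resize(im[:150,x0:x0+200],None,fx=4,fy=4,interpolation=cv2.INTER_CUBIC))
to(.49,.07,.2,13)
E
```

```text
(295, 0, 69, 36)
cm [ 8.4  -0.38 -0.41] turn 0.09 pos [0.409  0.0473 0.1959] yaw 13.09 w 0.02867258879428292
```

View pics/w4.png

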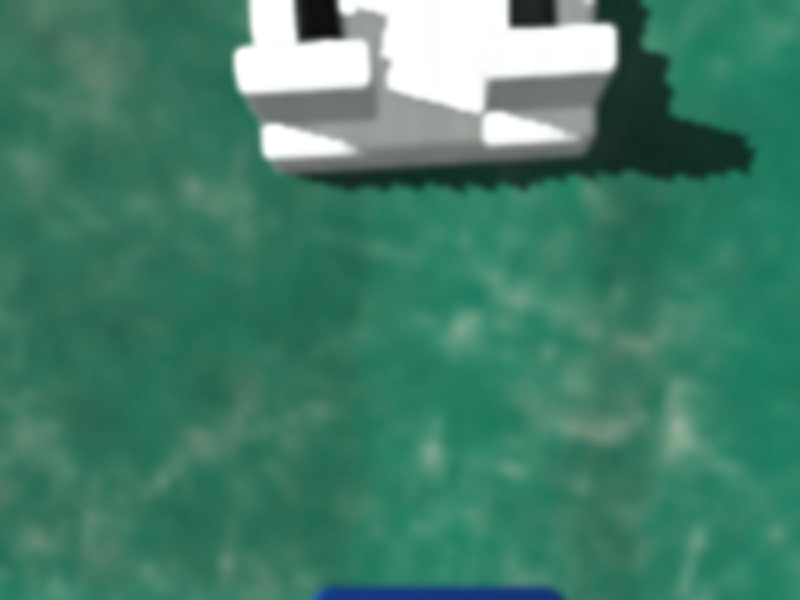

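Call:
{"name": "servo_tool", "arguments": {
  "series": "-1 3 0 -1 0; -1 7 0 -3 0; -1 9 0 -4 0; -1 9 0 -4 0; -1 9 0 -4 0"
}}

```text
t: 6.05
position: [0.4963, 0.0678, 0.2351]
eef_rot: [-0.0, 0.993, 0.114, -0.001]
wrist_force: [-0.1, -0.5, -2.3]
gripper_width: 0.0289
finger_force: 60.1
```

```bash
python3 - <<'E'
from h import *
import pickle
w=grab('wrist');pickle.dump(w,open('w5.pkl','wb'))
im=w['img']
cv2.imwrite('pics/w5.png',cv2.resize(im[:150,210:410],None,fx=4,fy=4,interpolation=cv2.INTER_CUBIC))
to(.49,.07,.2,13)
E
```

```text
cm [-0.51 -0.35  3.5 ] turn 0.11 pos [0.4958 0.0678 0.235 ] yaw 13.11 w 0.028555802103890516
```

View pics/w5.png

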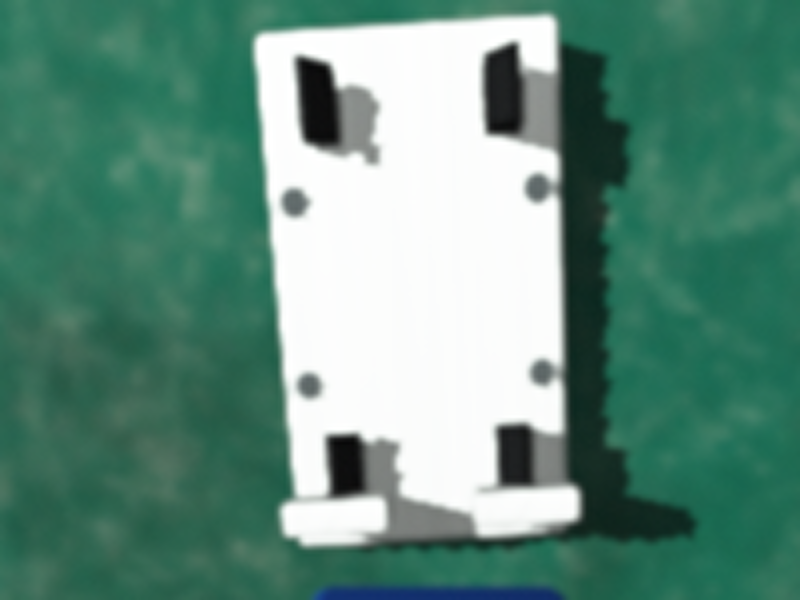

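```bash
python3 - <<'E'
from h import *
import pickle
w=pickle.load(open('w5.pkl','rb'))
P=lambda u,v,z:onz(w,210+(u+.5)/4-.5,(v+.5)/4-.5,z)[:2]*1000
def pr(n,*a): print(n,[x.round(1) for x in a])
rl,rr=P(256,36,.02),P(556,15,.02);pr('rear',rl,rr,np.hypot(*(rl-rr)))
f=[P(*p,.02) for p in[(294,202),(538,187),(309,385),(542,372)]];pr('screws',*f,sum(f)/4)
wl,wr=P(282,503,.052),P(580,487,.052);pr('wall inner top',wl,wr,np.hypot(*(wl-wr)))
sl,sr=P(386,515,.052),P(474,508,.052);pr('slot',sl,sr,np.hypot(*(sl-sr)))
ang=lambda a,b:round(np.degrees(np.arctan2(*(b-a)[::-1])),2)
print('yaw',ang(rr,rl)-90,ang(wr,wl)-90,ang(f[2],f[0]),ang(f[3],f[1]),ang((f[2]+f[3])/2,(f[0]+f[1])/2),ang(f[1],f[0])-90, 'mid axis',ang((sl+sr)/2,(rl+rr)/2), ang((wl+wr)/2,(rl+rr)/2))
# post inner edges tops z=.041
p=[P(*q,.041) for q in[(333,62),(486,50),(362,437),(499,428)]]; pr('posts',*p)
# rod in hand
blue(w,.235+.003)
# mask of bright for edges of top view
d=pickle.load(open('d0.pkl','rb'))['top'];hsv=cv2.cvtColor(d['img'],cv2.COLOR_BGR2HSV);m=cv2.inRange(hsv,(0,0,170),(180,70,255));m[:130]=0;m[215:]=0;m[:,:160]=0;m[:,250:]=0
c=max(cv2.findContours(m,0,2)[0],key=cv2.contourArea);r=cv2.minAreaRect(np.array([onz(d,*q[0],.02)[:2]*1000 for q in c],np.float32));print('top',r)
E
```

```text
rear [array([648.9, 149.8]), array([669.8,  79.4]), np.float64(73.5)]
screws [array([615. , 133.8]), array([632.4,  74.2]), array([572.6, 121.6]), array([589.8,  62. ]), array([602.5,  97.9])]
wall inner top [array([544.3, 119.6]), array([564.8,  48.4]), np.float64(74.1)]
slot [array([547.3,  93.8]), array([553.9,  72.8]), np.float64(22.0)]
yaw 16.540000000000006 16.060000000000002 16.08 15.99 16.03 16.239999999999995 mid axis 16.07 16.28
posts [array([643.3, 127.7]), array([653.7,  93.8]), array([563.7, 104. ]), array([573.7,  70.8])]
blue [502.9  70.3] [94.1 30.8] 12.81
top ((602.4053955078125, 99.13589477539062), (127.06596374511719, 81.61570739746094), 12.600093841552734)
```

```bash
python3 -c "
from h import *
to(.5943,.0955,.11,16.1)"
```

```text
cm [10.24 -0.47 12.48] turn -2.99 pos [0.4958 0.0678 0.235 ] yaw 13.11 w 0.028555802103890516
```

Call:
{"name": "servo_tool", "arguments": {
  "series": "-1 3.5 -0.2 3 -1; -1 7 -0.3 6 -2; -1 10.2 -0.5 9 -3; -1 10.2 -0.5 12.5 -3; -1 10.2 -0.5 12.5 -3"
}}

```text
t: 6.6
position: [0.5917, 0.0955, 0.1054]
eef_rot: [-0.0, 0.99, 0.14, -0.004]
wrist_force: [-1.2, -0.3, -1.8]
gripper_width: 0.0291
finger_force: 60.0
```

Call:
{"name": "servo_tool", "arguments": {
  "series": "-1 0 0 0 0; -1 0 0 0 0; -1 0 0 0 0"
}}

```text
t: 6.9
position: [0.5947, 0.0958, 0.1133]
eef_rot: [0.0, 0.99, 0.14, 0.002]
wrist_force: [-0.7, -0.0, -2.4]
gripper_width: 0.0291
finger_force: 60.0
```

```bash
python3 - <<'E'
from h import *
import pickle
to(.5943,.0955,.044,16.1)
w=grab('wrist');s=grab('scene');t=grab('top');pickle.dump((w,s,t),open('w6.pkl','wb'))
blue(w,.1153); 
o=np.vstack([cv2.resize(s['img'][220:330,170:310],None,fx=4,fy=4,interpolation=cv2.INTER_CUBIC)])
o2=cv2.resize(t['img'][130:240,150:230],None,fx=3,fy=4,interpolation=cv2.INTER_CUBIC)
cv2.imwrite('pics/s6.png',np.hstack([o,o2]))
E
```

```text
cm [-0.07  0.01  6.93] turn 0.01 pos [0.5947 0.0958 0.1133] yaw 16.11 w 0.029097902226838928
blue [600.7  98.4] [94.7 30.9] 15.64
```

View pics/s6.png

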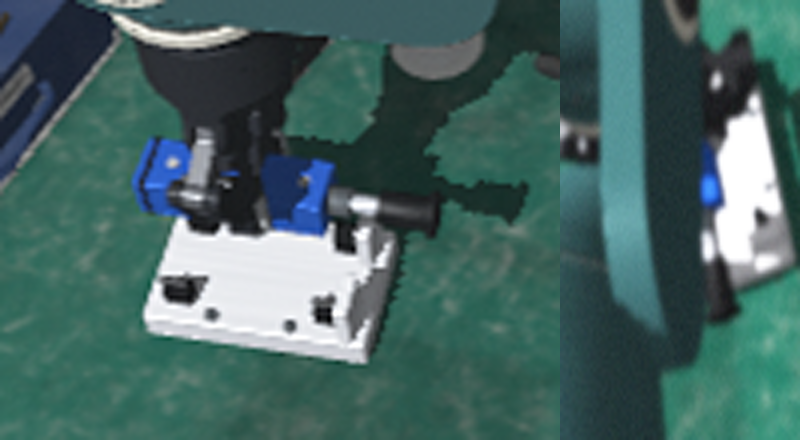

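Call:
{"name": "servo_tool", "arguments": {
  "series": "-1 0 0.05 2 0; -1 0 0.05 3.5 0; -1 0 0.05 4.5 0; -1 0 0.05 5.5 0; -1 0 0.05 6.2 0"
}}

```text
t: 7.55
position: [0.5943, 0.0954, 0.048]
eef_rot: [0.0, 0.99, 0.14, -0.0]
wrist_force: [-0.2, 0.4, -2.6]
gripper_width: 0.029
finger_force: 60.1
```

Call:
{"name": "servo_tool", "arguments": {
  "series": "-1 0 0 0.3 0; -1 0 0 0.6 0; -1 0 0 0.7 0; -1 0 0 0.7 0"
}}

```text
t: 7.95
position: [0.5948, 0.0954, 0.0427]
eef_rot: [0.0, 0.99, 0.14, 0.0]
wrist_force: [-2.3, -0.6, 2.9]
gripper_width: 0.0287
finger_force: 60.6
```

Call:
{"name": "servo_tool", "arguments": {
  "series": "-0.1 0 0 0 0; 0.1 0 0 -0.1 0; 0.5 0 0 -0.2 0; 0.8 0 0 -0.2 0; 0.8 0 0 -0.2 0"
}}

```text
t: 8.45
position: [0.5945, 0.0954, 0.0439]
eef_rot: [-0.0, 0.99, 0.14, 0.0]
wrist_force: [-0.9, -0.6, -0.0]
gripper_width: 0.0768
finger_force: 0.0
```

Call:
{"name": "servo_tool", "arguments": {
  "series": "0.8 0 0 -2 0; 0.8 0 0 -5 0; 0.8 0 0 -9 0; 0.8 0 0 -13 0; 0.8 -3 0 -15 0"
}}

```text
t: 8.95
position: [0.5673, 0.0874, 0.1974]
eef_rot: [0.0, 0.99, 0.14, 0.002]
wrist_force: [0.3, 0.4, 0.8]
gripper_width: 0.0767
finger_force: 0.0
```

Call:
{"name": "servo_tool", "arguments": {
  "series": "0.8 -4 0 0 0; 0.8 -7 0 0 0; 0.8 -7 0 0 0; 0.8 -7 0 0 0; 0.8 -7 0 0 0"
}}

```text
t: 9.45
position: [0.4989, 0.0677, 0.1939]
eef_rot: [-0.0, 0.99, 0.14, 0.0]
wrist_force: [0.1, 0.7, 0.7]
gripper_width: 0.0769
finger_force: 0.0
```

```bash
python3 - <<'E'
from h import *
import pickle
to(.5943,.0955,.15,16.1)
w=grab('wrist');pickle.dump(w,open('w7.pkl','wb'))
for lo in [(100,120,60),(100,120,170)]:blue(w,.048,lo=lo)
print(proj(w,(.602,.0977,.034)))
cv2.imwrite('pics/w7.png',w['img'])
E
```

```text
cm [ 9.94 -0.02  4.39] turn 0.01 pos [0.4989 0.0677 0.1939] yaw 16.11 w 0.07687175019110727
blue [602.4  98.6] [93.7 30.3] 15.58
blue [602.3  98.8] [92.3 29.9] 15.66
[np.float64(319.70117154204667), np.float64(70.07447567351284)]
```

View pics/w7.png

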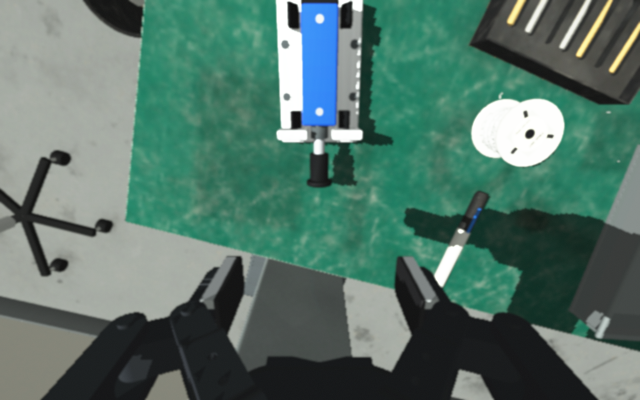

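```bash
python3 - <<'E'
from h import *
import pickle
w=pickle.load(open('w7.pkl','rb'));g=w['img'].max(2)
y=np.radians(15.8);e=np.array([np.cos(y),np.sin(y)]);o=np.array([606.1,99.8])
for s in(62,76,89,102,107):
    p=o-e*s;print(s,p.round(1),np.round(proj(w,[*p/1000,.034]),1))
for r in (158,166,174,183):
    c=np.where(g[r,300:334]<60)[0]+300;print(r,c.min(),c.max(),onz(w,(c.min()+c.max())/2,r,.034).round(4))
print(g[135:195,318])
to(.5195,.0752,.10,15.8)
E
```

```text
62 [546.4  82.9] [318.4 137.1]
76 [533.   79.1] [318.3 152.2]
89 [520.5  75.6] [318.3 165.7]
102 [508.  72.] [318.2 178.9]
107 [503.1  70.7] [318.2 183.8]
158 311 327 [0.5278 0.077  0.034 ]
166 311 327 [0.5204 0.0748 0.034 ]
174 311 327 [0.5128 0.0726 0.034 ]
183 308 330 [0.5042 0.0702 0.034 ]
[122 121 121 142 210 249 253 252 252 252 251 251 251 251 251 251 251 251
 241 165  72  43  42  43  42  43  42  43  42  43  42  41  41  42  41  40
  41  41  39  40  40  39  39  39  37  37  33  33  39  43  41  47  79 114
 129 133 136 141 144 145]
cm [ 2.19 -0.14  9.37] turn 0.32 pos [0.4989 0.0678 0.1937] yaw 16.12 w 0.07687560663933958
```

Call:
{"name": "servo_tool", "arguments": {
  "series": "0.8 1 -0.1 2 0.3; 0.8 2.2 -0.1 5 0.3; 0.8 2.2 -0.1 8 0.3; 0.8 2.2 -0.1 10 0.3; 0.8 2.2 -0.1 11 0.3"
}}

```text
t: 10.0
position: [0.5189, 0.0748, 0.0814]
eef_rot: [-0.0, 0.99, 0.138, -0.002]
wrist_force: [-0.1, -0.0, 0.2]
gripper_width: 0.0771
finger_force: 0.0
```

Call:
{"name": "servo_tool", "arguments": {
  "series": "0.8 0 0 2 0; 0.8 0 0 4 0; 0.8 0 0 5 0; 0.8 0 0 5 0"
}}

```text
t: 10.4
position: [0.519, 0.0747, 0.0329]
eef_rot: [-0.0, 0.99, 0.138, -0.001]
wrist_force: [0.2, 0.3, -0.1]
gripper_width: 0.0767
finger_force: 0.0
```

```bash
python3 -c "
from h import *
to(.5195,.0752,.034,15.8)"
```

```text
cm [ 0.07 -0.03 -0.11] turn 0.02 pos [0.519  0.0747 0.0329] yaw 15.82 w 0.07670740146731239
```

Aligned within a millimetre; close on the waist.

Call:
{"name": "servo_tool", "arguments": {
  "series": "0.2 0 0 -0.1 0; -0.3 0 0 -0.1 0; -0.6 0 0 -0.1 0; -1 0 0 -0.1 0; -1 0 0 -0.1 0"
}}

```text
t: 10.9
position: [0.5194, 0.0747, 0.0353]
eef_rot: [0.0, 0.99, 0.138, 0.0]
wrist_force: [-1.1, -1.2, 3.8]
gripper_width: 0.0158
finger_force: 58.4
```

Call:
{"name": "servo_tool", "arguments": {
  "series": "-1 0 0 0 0; -1 0 0 0 0; -1 0 0 0 0; -1 0 0 0 0"
}}

```text
t: 11.3
position: [0.5193, 0.0747, 0.035]
eef_rot: [0.0, 0.99, 0.138, 0.0]
wrist_force: [0.3, -0.9, 5.7]
gripper_width: 0.0159
finger_force: 58.5
```

Call:
{"name": "servo_tool", "arguments": {
  "series": "-1 0 0 -0.05 0; -1 0 0 -0.1 0; -1 0 0 -0.1 0; -1 0 0 -0.1 0"
}}

```text
t: 11.7
position: [0.519, 0.0747, 0.0356]
eef_rot: [-0.0, 0.99, 0.138, -0.0]
wrist_force: [0.4, 0.5, 0.2]
gripper_width: 0.0162
finger_force: 58.5
```

Call:
{"name": "servo_tool", "arguments": {
  "series": "-1 -0.7 0 0 0; -1 -1.4 0 0 0; -1 -2.1 0 0 0; -1 -2.8 0 0 0; -1 -3.5 0 0 0"
}}

```text
t: 12.2
position: [0.4853, 0.0652, 0.036]
eef_rot: [-0.0, 0.99, 0.138, 0.001]
wrist_force: [9.3, 3.3, -3.7]
gripper_width: 0.0161
finger_force: 58.5
```

Call:
{"name": "servo_tool", "arguments": {
  "series": "-1 -0.5 0 0 0; -1 -1 0 0 0; -1 -1.2 0 0 0; -1 -1.2 0 0 0; -1 -1.2 0 0 0"
}}

```text
t: 12.7
position: [0.4741, 0.062, 0.0361]
eef_rot: [-0.0, 0.99, 0.138, 0.001]
wrist_force: [7.4, 3.3, -2.6]
gripper_width: 0.0164
finger_force: 58.6
```

```bash
python3 - <<'E'
from h import *
import pickle
to(.5193,.0747,.0356,15.8)
w=grab('wrist');s=grab('scene');t=grab('top');pickle.dump((w,s,t),open('w8.pkl','wb'))
for lo in [(100,120,60),(100,120,170)]:blue(w,.048,lo=lo)
a=proj(s,(.545,.082,.034));b=proj(w,(.53,.08,.034));print(a,b)
a=[int(v) for v in a];b=[int(v) for v in b]
c1=cv2.resize(s['img'][a[1]-45:a[1]+45,a[0]-60:a[0]+40],None,fx=4,fy=4,interpolation=cv2.INTER_CUBIC)
c2=cv2.resize(w['img'][:,220:420],None,fx=1.8,fy=1.4)
o=np.zeros((600,800,3),np.uint8);o[:360,:400]=c1;o[:560,400:760]=c2;cv2.imwrite('pics/w8.png',o)
E
```

```text
cm [4.7  0.01 0.06] turn 0.02 pos [0.4741 0.062  0.0361] yaw 15.82 w 0.016383980718058678
blue [568.3  89.4] [29.9 30.4] 15.77
blue [568.6  89.6] [29.2 29.4] 15.77
[np.float64(261.3493676882436), np.float64(287.01739156232844)] [np.float64(315.91847781996387), np.float64(159.39217794118497)]
```

View pics/w8.png

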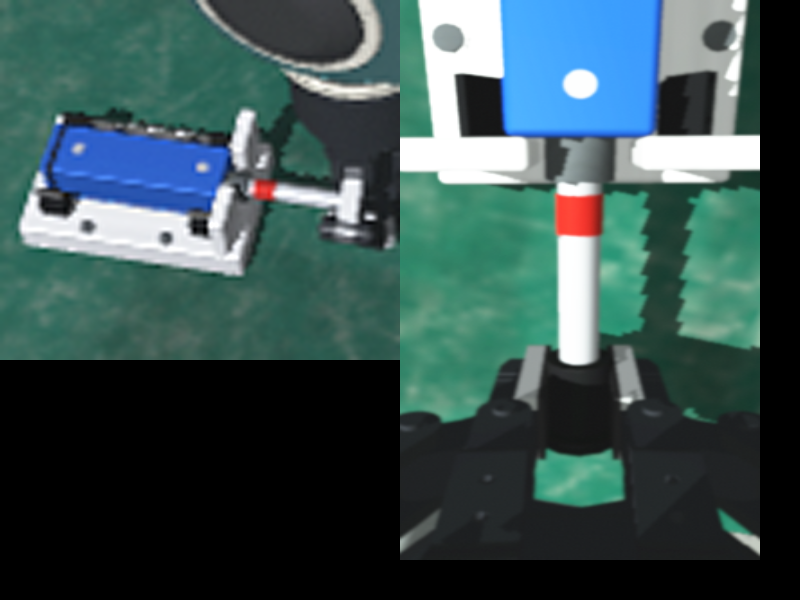

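Call:
{"name": "servo_tool", "arguments": {
  "series": "-1 -0.1 0 0.05 0; -1 -0.2 0 0.05 0; -1 -0.2 0 0.05 0; -1 -0.2 0 0.05 0; -1 -0.2 0 0.05 0"
}}

```text
t: 13.35
position: [0.4724, 0.0614, 0.0358]
eef_rot: [-0.0, 0.99, 0.138, 0.001]
wrist_force: [8.2, 1.8, 0.5]
gripper_width: 0.0163
finger_force: 58.8
```

```bash
python3 - <<'E'
from h import *
import pickle
to(.5193,.0747,.0356,15.8)
s=telemetry.get_state();print(s['wrist_force'],s['moment'],s['finger_force'])
w=grab('wrist');s=grab('scene');pickle.dump((w,s),open('w9.pkl','wb'))
blue(w,.048,lo=(100,120,170))
hsv=cv2.cvtColor(w['img'],cv2.COLOR_BGR2HSV)
m=cv2.inRange(hsv,(0,150,100),(8,255,255))|cv2.inRange(hsv,(172,150,100),(180,255,255))
m[:, :280]=0;m[:,360:]=0;m[:80]=0;m[220:]=0
ys,xs=np.where(m);print('red rows',ys.min(),ys.max(),xs.min(),xs.max())
for r in(ys.min()-.5,ys.max()+.5):
    p=onz(w,xs.mean(),r,.039);q=p[:2]*1000-[602,97.7];print('ring edge in cradle x',q@[.961,.277],'lat',q@[-.277,.961])
yel=cv2.inRange(hsv,(20,150,100),(35,255,255));yel[:80]=0;yel[220:]=0;yel[:,:280]=0;yel[:,360:]=0;print('yellow px',yel.sum()//255)
c=w['img'][110:150,int(xs.mean())];print([(110+i,*v) for i,v in enumerate(c)][10:40:1])
# flatness: height of rear/front screws from the scene view vs. wrist ray
sh=cv2.cvtColor(s['img'],cv2.COLOR_BGR2HSV);bm=cv2.inRange(sh,(100,120,60),(125,255,255));bm[:270]=0;bm[:,:190]=0;bm[320:]=0;bm[:,290:]=0
c=max(cv2.findContours(bm,0,2)[0],key=cv2.contourArea);ap=cv2.approxPolyDP(c,4,True)[:,0];print(ap.tolist())
for x in(-50,50):
  for y_ in(-15,15):
    for z in(.02,.048):
      X=np.array([602,97.7])+x*np.array([.961,.277])+(y_+.9)*np.array([-.277,.961]);print(x,y_,z,np.round(proj(s,[*X/1000,z]),1))
E
```

```text
cm [ 4.87 -0.    0.03] turn 0.02 pos [0.4724 0.0614 0.0358] yaw 15.82 w 0.01632855935320181
[8.17398243 1.82842775 0.52959469] [ 0.31946519 -1.33263165  0.05426755] 58.79910886287689
blue [567.7  89.4] [27.5 29.4] 15.78
red rows 139 167 306 331
ring edge in cradle x -66.46326936276628 lat 1.5109271318463726
ring edge in cradle x -78.19147255921305 lat 1.5750853205128585
yellow px 0
[(120, np.uint8(143), np.uint8(142), np.uint8(130)), (121, np.uint8(143), np.uint8(142), np.uint8(129)), (122, np.uint8(141), np.uint8(140), np.uint8(128)), (123, np.uint8(141), np.uint8(141), np.uint8(128)), (124, np.uint8(138), np.uint8(138), np.uint8(126)), (125, np.uint8(135), np.uint8(135), np.uint8(125)), (126, np.uint8(154), np.uint8(154), np.uint8(144)), (127, np.uint8(205), np.uint8(204), np.uint8(196)), (128, np.uint8(243), np.uint8(243), np.uint8(238)), (129, np.uint8(253), np.uint8(253), np.uint8(251)), (130, np.uint8(254), np.uint8(254), np.uint8(254)), (131, np.uint8(255), np.uint8(255), np.uint8(254)), (132, np.uint8(255), np.uint8(255), np.uint8(254)), (133, np.uint8(255), np.uint8(255), np
[... 398 characters left out ...]
np.uint8(75), np.uint8(253)), (142, np.uint8(51), np.uint8(62), np.uint8(253)), (143, np.uint8(53), np.uint8(64), np.uint8(253)), (144, np.uint8(53), np.uint8(64), np.uint8(253)), (145, np.uint8(52), np.uint8(63), np.uint8(253)), (146, np.uint8(53), np.uint8(64), np.uint8(253)), (147, np.uint8(53), np.uint8(64), np.uint8(253)), (148, np.uint8(54), np.uint8(65), np.uint8(253)), (149, np.uint8(53), np.uint8(64), np.uint8(253))]
[[211, 281], [220, 291], [253, 294], [257, 278], [214, 273]]
-50 -15 0.02 [259.6 284. ]
-50 -15 0.048 [258.3 277.2]
-50 15 0.02 [256.2 295.8]
-50 15 0.048 [254.8 289.1]
50 -15 0.02 [216.2 277.9]
50 -15 0.048 [214. 271.]
50 15 0.02 [212.1 289.4]
50 15 0.048 [209.7 282.7]
```

```bash
python3 -c "
from h import *
print(workorder.finish_job())"
```

```text
the job is handed in; nothing more can be done
None
```

I handed the job in at about 13.4 s on the robot's clock: the rod lies in the cradle with its front against the wall, and the arm holds the knob pulled out about 45 mm, with the red ring fully out and no yellow visible; flatness was checked only to a few millimetres.

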